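# Load the box rail and shut its keeper gate

### The job

Push the row of three cryo boxes along the grey metal rail as one train, from behind and touching only the rearmost box, until the front box is fully home against the end stop and all three sit tight together. Then push the keeper gate round until it is fully closed across the rail behind the row. Only push: do not lift or carry the boxes, and leave the bottle, dishes, timer and tape roll beside the rail where they are.

Things in the scene. Friction and masses are not known exactly. Their poses are not given: they have to be found in the camera images.
- rail: fixed grey metal channel, 420 x 96 mm. Origin at the centre of its underside, on the bench; x along the channel from the open entry (x = -210 mm) to the end stop, y across, z up. Floor at z = 8 mm; side walls: inner faces at y = +-40 mm, 7 mm thick, tops at z = 24 mm. A catch post (12 mm long, top at z = 50 mm) stands on the +y wall at x = -31 mm. No wall across the entry
- stop_face (a point): centre of the end stop's face, at rail x = 195 mm; the stop is 94 mm wide and reaches z = 50 mm. With the row home the box centres are at rail x = 157, 81 and 5 mm and the rear box's back face at rail x = -33 mm
- gate_pivot (a point): on the gate's upright pivot pin, at rail (-44, -58, 39) mm, outside the -y wall, at mid-height of the gate bar; the pin's head reaches z = 55 mm
- gate_tip (a point): centre of the free end of the gate bar, 104 mm from the pivot; the bar is a flat steel bar on edge, 10 mm thick, 22 mm high, from z = 28 to 50 mm (it passes 4 mm over the rail's walls), with a rounded end of 5 mm radius beyond this point
- gate (a joint): gate bar angle, rad: 0 = folded back beside the -y wall, tip to rail -x; negative (starts at -0.6 to -0.1) = tip swung out to rail -y; grows as it closes (clockwise from above), the tip crossing over the channel, to a hard stop at 1.571 = square across, tip over the +y wall, its face 6 mm behind the row if home. Friction of 0.04 N m holds it where left; no spring
- box_front: white-grey square cryo storage box with its lid on, 76 x 76 x 52 mm high, 0.14 to 0.27 kg; loose; origin at the centre of its underside, z up; its sides are parallel to the rail's. First of the row, nearest the end stop
- box_middle: white-grey square cryo storage box with its lid on, 76 x 76 x 52 mm high, 0.14 to 0.27 kg; loose; origin at the centre of its underside, z up; its sides are parallel to the rail's. Second of the row, its sides against its neighbours
- box_rear: white-grey square cryo storage box with its lid on, 76 x 76 x 52 mm high, 0.14 to 0.27 kg; loose; origin at the centre of its underside, z up; its sides are parallel to the rail's. Last of the row, nearest the open entry; the row starts 45 to 95 mm short of the end stop, resting on the channel floor, 2 mm clear of each wall; the channel behind it is empty
- bottle: bystander, loose: small amber screw-cap bottle, 48 mm across, 100 mm high, standing; origin at the centre of its underside
- dishes: bystander, loose: two stacked clear petri dishes, 62 mm across, 29 mm high; origin at the centre of its underside
- timer: bystander, loose: bench timer, 62 x 62 x 16 mm; origin at the centre of its underside
- roll: bystander, loose: roll of tape lying flat, 100 mm across, 25 mm high; origin at the centre of its underside
Not all that is in view belongs to the job. What is shaped like the box_front but yellow is not meant.

How it is judged:
By the outcome, as a careful person would: the job done as asked, in the order asked, and still so for the second after the job is handed in, with the robot touching nothing.
It also fails if it takes over 54 s, if anything falls off the work surface, if the arm or the gripper's body presses on something with over 40 N, if the wrist force passes 120 N, or if a joint passes its speed limit or range.

### The arm

A 6-joint arm with a two-finger parallel gripper is mounted at the origin on a cart in front of the work surface, level with it; the furniture and walls round the work are solid. World frame = base frame: x ahead of the robot, y to its left, z up, the work surface at z = 0. Lengths are in m, angles in rad, forces in N, time in s.
With the tool pointing down it reaches from about 0.225 to 0.875 m from the base axis. Payload 3.4 kg.
Tool frame: the origin (TCP) lies on the centre line of the jaws, within the pads' length; the fingertips stand 11 mm ahead of it and the grasp point (between the pads) lies 8 mm behind it; z points along the fingers, y is the line along which they close (so a half turn about z gives the same grasp; the last joint's range is limited). The gripper opens to 85 mm and grips with 20 to 120 N. Pads are 22 mm wide; open, the fingers measure 114 mm over their backs; the gripper's body (76 mm by 85 mm) begins 54 mm behind the grasp point. The pads swing forward as they close: fully open they stand 13 mm farther back than shut.
Start: joints at [1.042, 0.276, 1.505, -0, 1.361, -0.121], TCP at [0.228, 0.528, 0.242] pointing down, gripper open.
Joint ranges: [-2.89, 2.89], [-0.75, 2.08], [0.22, 2.7], [-1.18, 4.32], [0.11, 2.71], [-2.7, 2.7]. Speed limits (rad/s): [2.57, 2.57, 3.14, 3.14, 3.14, 3.14].

### API

Orientations are given as a unit quaternion [w, x, y, z].
In Python, from rig import manip, eyes, job gives the robot as it stands.
- The arm moves only by the tool drive_tool, never from a script. Its argument "rows" is a list of rows, each a list of 3 entries, a list of its own where there are three numbers: the turn, a rotation vector about the world's x, y, z in rad, then the shift along the world's x, y, z in cm, then the finger opening in cm, from 0 to 8.54. A call has 1 to 8 rows; each row shifts and turns the commanded pose from where the row before left it; what a row does not reach is not made up. A row lasts 1/8 s, in which the tool goes at most 62.5 mm and 10.7 degrees, less where a joint would pass 70% of its speed; a pose out of reach is approached as far as the arm can. A call is refused whole if a number of a shift passes 6.25 or a number of a turn 0.188, either way. A call with a gripper value outside its range is refused whole. The fingers move at their own pace and stop on an object; "force" is the grip in N (left out, the last holds). Time passes only in rows, so rows that do not move let the fingers close. It gives the time, the measured TCP pose, the force, the opening and the grip force at its end, in the units of the state.
- manip.get_state(): the state, without advancing time (a new reading comes with each control period).
- eyes.get_image(name): name is "side" or "top" or "wrist"; returns the picture (400x640x3 uint8, red, green, blue); there is no depth.
- eyes.get_calibration(name): a dict with "camera_matrix" (3x3 intrinsics, pixels), "view" (4x4, takes a point from world to camera coordinates). Camera axes: x right, y up, looking along -z (the intrinsics and any distortion apply to the point x, -y, -z); pixel columns grow to the right and rows downward; lengths in m; the calibration is good to about 2 mm. The wrist camera is an equidistant fisheye: a pixel r from the principal point sees the ray r / f radians off the axis. A picture is of the moment at which its call begins: read the wrist's pose just before it. get_calibration takes no time and is no camera call; for the wrist camera it gives the pose at the moment of the call.
- job.sign_off(): hands the job in; it is judged then, once.
The state is a dict: "clock": time; "qpos": joint angles; "qd": joint speeds; "effort": joint torques, N m; "position": TCP position; "ee_rot": TCP orientation; "contact_force": force on the tool from outside, world axes, zero at the start; "moment": the same for the moment, N m; "width": finger opening in m; "gripper_force": force on a finger pad.
Only numpy, scipy, OpenCV 4.12 (cv2) and the standard library are available. Lean on these libraries where they do the work, as an engineer would, in place of code of your own. Each camera call takes 0.05 s, during which the arm holds its last target. There are 200 camera calls.

## Working session

There is one attempt and no reset: what is moved stays moved. The work goes in short steps, Python scripts to look and compute and a tool call to move; the robot and the scene stay as the last step left them, time stands still between calls to the robot, and variables do not carry over. Pictures are saved under pics/ and viewed, at most 10 in all, crops included, and the job is handed in when it is done.

Besides the shell and the picture viewer there is one more tool, called after ">>>" by a JSON object that holds its "method" and its "body". drive_tool: Moves the arm, as the interface text tells. Its arguments: {"type":"object","properties":{"rows":{"type":"array"},"force":{"type":"number"}},"required":["rows"]}

```bash
mkdir -p pics; ls
python3 - <<'E'
from rig import manip, eyes, job
import cv2
for n in("top","side"):
    cv2.imwrite(f"pics/{n}0.png",eyes.get_image(n)[:,:,::-1])
    c=eyes.get_calibration(n);print(n,c)
print(manip.get_state())
E
```

```text
pics
top {'camera_matrix': array([[363.81598396,   0.        , 322.0803893 ],
       [  0.        , 363.81598396, 191.9943621 ],
       [  0.        ,   0.        ,   1.        ]]), 'view': array([[ 0.01157888, -0.99982946, -0.01438691, -0.12889718],
       [ 0.99056226,  0.00950404,  0.13673363, -0.54745298],
       [-0.13657358, -0.01583435,  0.99050337, -1.00661523],
       [ 0.        ,  0.        ,  0.        ,  1.        ]])}
side {'camera_matrix': array([[382.31106795,   0.        , 319.37683835],
       [  0.        , 382.31106795, 200.44001994],
       [  0.        ,   0.        ,   1.        ]]), 'view': array([[ 0.94598388, -0.32399027, -0.01203341, -0.54399563],
       [ 0.2094456 ,  0.58236351,  0.7854841 , -0.09418777],
       [-0.24748139, -0.74557565,  0.61876483, -0.99093615],
       [ 0.        ,  0.        ,  0.        ,  1.        ]])}
{'clock': 0.1, 'qpos': array([ 1.04199165e+00,  2.76582350e-01,  1.50597702e+00, -1.42725382e-05,
        1.36069323e+00, -1.21004815e-01]), 'qd': array([-0.00068302,  0.00033477, -0.0036117 , -0.00016615,  0.00087787,
       -0.00043441]), 'effort': array([ 1.87318838e-03, -4.17699194e+01, -2.46405458e+01, -2.33331093e-04,
        5.75943443e-03,  2.35242652e-06]), 'position': array([0.22783282, 0.52746778, 0.24150909]), 'ee_rot': array([-2.58329061e-04,  2.02488471e-01,  9.79284295e-01, -7.88775290e-04]), 'contact_force': array([-0.3582422 , -0.35918557, -0.11654006]), 'moment': array([-0.00102965,  0.02467068,  0.04487013]), 'gripper_force': 0.0, 'width': 0.08503486327200649}
```

View pics/top0.png

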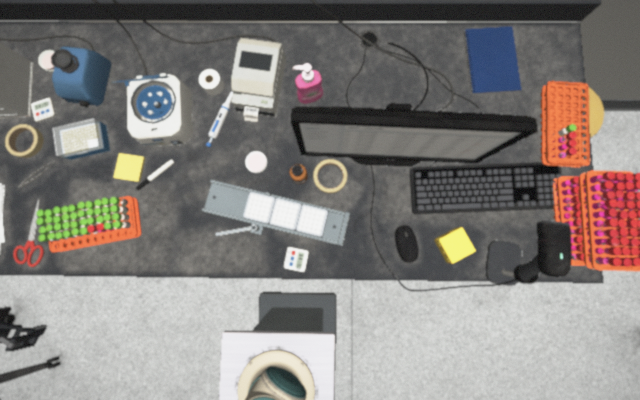

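View pics/side0.png

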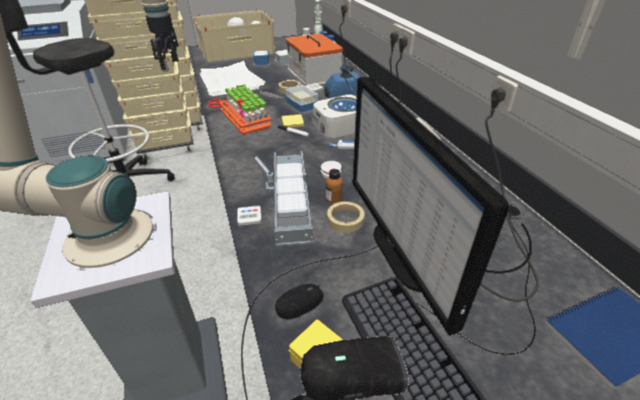

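The top view shows the rail from its entry at (205,197) to the stop at (347,228). The three white boxes are at (258,207), (285,212) and (312,218). The gate bar runs from its tip at (218,233) to the pivot at about (257,229), on the near side. The yellow things at (128,167) and (457,245) are decoys. I'll enlarge the rail to confirm.

Run:
```python
import cv2
a=cv2.imread("pics/top0.png")[140:280,190:360]
b=cv2.resize(a,None,fx=4.7,fy=4.2,interpolation=cv2.INTER_CUBIC)
b=cv2.resize(a,None,fx=4.2,fy=4.2,interpolation=cv2.INTER_CUBIC)
cv2.imwrite("pics/top0c.png",b)
```

```text
(no output)
```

View pics/top0c.png

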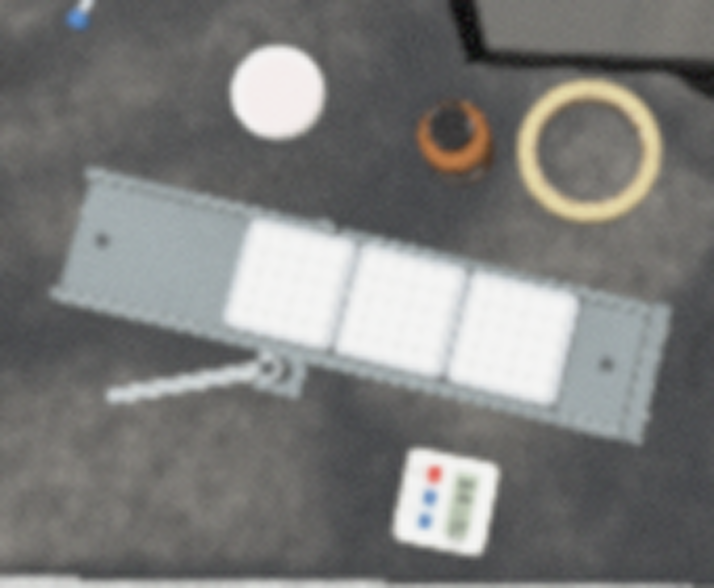

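The crop confirms it: three white boxes in the grey channel, the rear box on the left. The pivot head is at crop (270,368) and the gate tip end at (112,396). The catch post is at (328,226), and the stop is at the right.

```bash
cat > h.py <<'E'
import numpy as np, cv2
def ray(c,uv,z):
    K,V=c["camera_matrix"],c["view"]
    d=np.linalg.inv(K)@[uv[0],uv[1],1]; R=V[:3,:3]
    o=-R.T@V[:3,3]; w=R.T@(d*[1,-1,-1])
    return o+w*(z-o[2])/w[2]
E
python3 - <<'E'
from h import *
from rig import eyes,manip
c=eyes.get_calibration("top"); np.set_printoptions(precision=4,suppress=True)
P=lambda x,y,z: ray(c,(190+(x+.5)/4.2-.5,140+(y+.5)/4.2-.5),z)[:2]
ef,en,sf,sn=P(90,170,.024),P(55,295,.024),P(668,310,.05),P(640,440,.05)
im=cv2.imread("pics/top0.png"); m=(im.min(2)>200).astype('uint8'); m[:185]=0;m[242:]=0;m[:,:230]=0;m[:,345:]=0
m=cv2.morphologyEx(m,cv2.MORPH_CLOSE,np.ones((5,5)))
k=max(cv2.findContours(m,0,2)[0],key=cv2.contourArea)
B=cv2.boxPoints(cv2.minAreaRect(k)); B=np.array([ray(c,b,.06)[:2] for b in B]);print("row",B,[np.linalg.norm(B[i]-B[i-1]) for i in range(4)])
print(ef,en,sf,sn,np.linalg.norm(ef-en),np.linalg.norm(sf-ef))
ax=(sf+sn-ef-en)/2;ax/=np.linalg.norm(ax);ay=np.array([-ax[1],ax[0]])
O=(ef+en+sf+sn)/4; rc=B.mean(0)
l=B[np.argsort(B@ax)];e=l[2:].mean(0)-l[:2].mean(0);print("yaw rail",np.arctan2(*ax[::-1]),"row",np.arctan2(*e[::-1]))
O=O  # rail centre
print("O",O,"row centre in rail",(rc-O)@ax,(rc-O)@ay)
for n,p in dict(pin=P(270,368,.055),tip=P(112,396,.05),post=P(328,226,.05),dish=P(277,92,.029),bot=P(455,125,.1)).items(): print(n,p,(p-O)@ax,(p-O)@ay)
E
```

```text
row [[ 0.4738  0.0965]
 [ 0.5468  0.0816]
 [ 0.495  -0.1384]
 [ 0.4232 -0.1215]] [np.float64(0.22379138636948737), np.float64(0.07454663058102584), np.float64(0.2259410855509133), np.float64(0.07375284293186558)]
[0.5826 0.2028] [0.495  0.2223] [ 0.487  -0.1986] [ 0.4008 -0.1802] 0.08977326566945516 0.4125693714958054
yaw rail -1.8026107387705648 row -1.8003012337724056
O [0.4913 0.0116] row centre in rail 0.03267758848302905 0.0008821787428051073
pin [0.4453 0.0655] -0.041903399720030834 -0.05721852100996259
tip [0.4257 0.1714] -0.14044453892019457 -0.10056074782988644
post [0.5414 0.0308] -0.030214419189746405 0.044262799118537186
dish [0.6381 0.073 ] -0.0935104698200396 0.12872675421664304
bot [ 0.6015 -0.0578] 0.042212943817502936 0.12311023307679643
```

>>> {"method": "drive_tool", "body": {"rows": [[[0,0,-0.16],[3,-3.8,0],0],[[0,0,-0.16],[3,-3.8,0],0],[[0,0,-0.16],[3,-3.8,0],0],[[0,0,-0.16],[3,-3.8,0],0],[[0,0,-0.16],[3,-3.8,0],0],[[0,0,-0.16],[3,-3.8,0],0],[[0,0,-0.16],[3,-3.8,0],0],[[0,0,-0.16],[3,-3.8,0],0]], "force": 40}}

```text
clock: 1.1
position: [0.4686, 0.2225, 0.242]
ee_rot: [-0.0, 0.749, 0.663, -0.0]
contact_force: [0.4, 0.9, 0.1]
width: -0.0004
gripper_force: 0.0
```

>>> {"method": "drive_tool", "body": {"rows": [[[0,0,-0.11],[3,-3.8,-2],0],[[0,0,0],[2.6,-3.9,-3],0],[[0,0,0],[0,0,-3],0],[[0,0,0],[0,0,-2],0],[[0,0,0],[0,0,0],0],[[0,0,0],[0,0,0],0]]}}

```text
clock: 1.85
position: [0.5245, 0.1471, 0.1429]
ee_rot: [0.0, 0.783, 0.623, 0.0]
contact_force: [-0.5, 0.2, -0.1]
width: -0.0003
gripper_force: 0.0
```

```bash
cat >> h.py <<'E'
np.set_printoptions(precision=4,suppress=True)
O=np.array([.4915,.0105]);yaw=-1.802
ax=np.array([np.cos(yaw),np.sin(yaw)]);ay=np.array([-ax[1],ax[0]])
def rep(s):
    from scipy.spatial.transform import Rotation as R
    q=s["ee_rot"];M=R.from_quat(q[[1,2,3,0]]).as_matrix()
    p=s["position"];d=p[:2]-O
    print("t",s["clock"],"p",p,"rail",d@ax,d@ay,"tooly yaw err",np.arctan2(M[1,1],M[0,1])-yaw-np.pi/2,"z",M[:,2],"F",s["contact_force"],"w",s["width"],"q",s["qpos"])
E
python3 - <<'E'
from h import *
from rig import manip,eyes
rep(manip.get_state())
w=eyes.get_image("wrist")[:,:,::-1];cv2.imwrite("pics/w1.png",w)
E
```

```text
t 1.85 p [0.5245 0.1471 0.1429] rail -0.14049910431414908 0.0008232165796146426 tooly yaw err 0.00442747673250099 z [ 0.001   0.0001 -1.    ] F [-0.4826  0.2342 -0.1353] w -0.0003463117943985868 q [ 0.1457  0.3054  1.725  -0.      1.1102  0.3724]
```

View pics/w1.png

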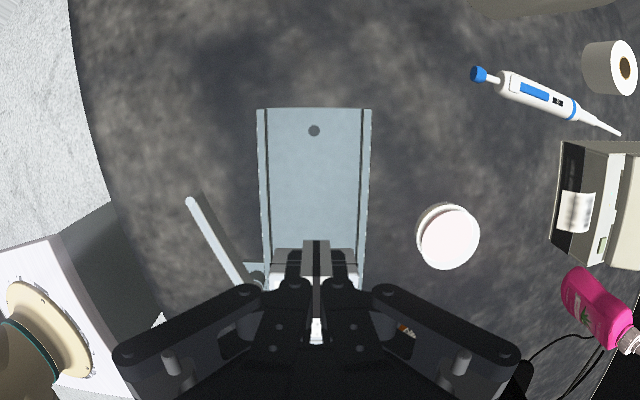

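The wrist view shows the closed fingers at (316,250), centred in the channel (x 258–370). The gate bar is out to the left, from (190,200) to (245,285). I'll lower the tool and approach.

>>> {"method": "drive_tool", "body": {"rows": [[[0,0,0],[0,0,-3],0],[[0,0,0],[0,0,-3],0],[[0,0,0],[0,0,-3],0],[[0,0,0],[0,0,-1],0],[[0,0,0],[-0.23,-0.97,0],0],[[0,0,0],[-0.23,-0.97,0],0],[[0,0,0],[-0.23,-0.97,0],0],[[0,0,0],[-0.23,-0.97,0],0]]}}

```text
clock: 2.9
position: [0.5151, 0.1072, 0.043]
ee_rot: [0.0, 0.783, 0.622, 0.001]
contact_force: [0.9, -0.1, 0.5]
width: 0.0001
gripper_force: 0.0
```

>>> {"method": "drive_tool", "body": {"rows": [[[0,0,0],[-0.11,-0.49,0],0],[[0,0,0],[-0.11,-0.49,0],0],[[0,0,0],[-0.11,-0.49,0],0],[[0,0,0],[-0.11,-0.49,0],0],[[0,0,0],[-0.11,-0.49,0],0],[[0,0,0],[-0.11,-0.49,0],0]]}}

```text
clock: 3.65
position: [0.5089, 0.0793, 0.0426]
ee_rot: [0.0, 0.783, 0.622, 0.001]
contact_force: [1.4, 4.5, 2.6]
width: -0.0
gripper_force: 2.6
```

Run:
```python
from h import *
from rig import manip,eyes
rep(manip.get_state())
```

```text
t 3.65 p [0.5089 0.0793 0.0426] rail -0.07091367048003995 0.0011996317576862224 tooly yaw err 0.0039903108652068475 z [ 0.0016  0.0012 -1.    ] F [1.3709 4.4502 2.6275] w -6.279892537910033e-06 q [0.0185 0.3825 1.9147 0.0016 0.8428 0.2446]
```

>>> {"method": "drive_tool", "body": {"rows": [[[0,0,0],[-0.09,-0.39,0],0],[[0,0,0],[-0.09,-0.39,0],0],[[0,0,0],[-0.09,-0.39,0],0],[[0,0,0],[-0.09,-0.39,0],0],[[0,0,0],[-0.09,-0.39,0],0],[[0,0,0],[-0.05,-0.19,0],0]]}}

```text
clock: 4.4
position: [0.5038, 0.0578, 0.0426]
ee_rot: [0.0, 0.783, 0.622, 0.001]
contact_force: [2.0, 4.5, 3.0]
width: 0.0
gripper_force: 2.7
```

>>> {"method": "drive_tool", "body": {"rows": [[[0,0,0],[-0.05,-0.19,0],0],[[0,0,0],[-0.02,-0.1,0],0]]}}

```text
clock: 4.65
position: [0.5034, 0.0558, 0.0427]
ee_rot: [-0.001, 0.783, 0.622, 0.002]
contact_force: [0.6, 9.9, 3.0]
width: -0.0002
gripper_force: 5.4
```

>>> {"method": "drive_tool", "body": {"rows": [[[0,0,0],[-0.02,-0.1,0],0],[[0,0,0],[-0.02,-0.1,0],0],[[0,0,0],[0,0,0],0]]}}

```text
clock: 5.03
position: [0.5034, 0.0558, 0.0427]
ee_rot: [-0.002, 0.784, 0.621, 0.003]
contact_force: [2.8, 16.0, 2.0]
width: 0.0003
gripper_force: 7.9
```

>>> {"method": "drive_tool", "body": {"rows": [[[0,0,0],[0.05,0.2,0],0],[[0,0,0],[0.14,0.58,0],0],[[0,0,0],[0.45,1.9,0],0],[[0,0,0],[0.45,1.9,0],0],[[0,0,0],[0,0,0],0]]}}

```text
clock: 5.65
position: [0.5132, 0.099, 0.0422]
ee_rot: [0.0, 0.782, 0.623, -0.0]
contact_force: [-0.0, -0.4, 0.2]
width: -0.0
gripper_force: 0.0
```

Run:
```python
from h import *
from rig import manip,eyes
rep(manip.get_state())
t=eyes.get_image("top")[:,:,::-1];s=eyes.get_image("side")[:,:,::-1]
f=lambda a:cv2.resize(a,None,fx=4,fy=4,interpolation=cv2.INTER_CUBIC)
cv2.imwrite("pics/t2r.png",t);cv2.imwrite("pics/t2.png",np.hstack([f(t[165:285,240:360]),f(s[140:260,245:325])]))
```

```text
t 5.65 p [0.5132 0.099  0.0422] rail -0.09114727600202556 0.0008576565057263376 tooly yaw err 0.00651965721914971 z [-0.0001 -0.0005 -1.    ] F [-0.0093 -0.3806  0.1733] w -3.409882270522576e-05 q [ 0.0578  0.3929  1.8971 -0.0007  0.8517  0.2829]
```

View pics/t2.png

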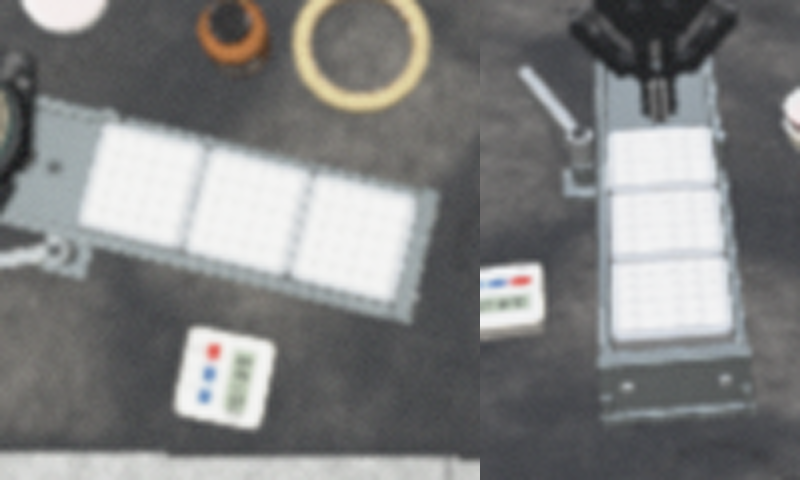

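The row is close to the stop and tight in both views, with the front box edge at about (413,190) and the stop line right behind it. I'll measure it numerically.

Run:
```python
from h import *
from rig import eyes
c=eyes.get_calibration("top")
for f in("pics/top0.png","pics/t2r.png"):
    im=cv2.imread(f); m=(im.min(2)>200).astype('uint8'); m[:185]=0;m[242:]=0;m[:,:230]=0;m[:,352:]=0
    m=cv2.morphologyEx(m,cv2.MORPH_CLOSE,np.ones((5,5)))
    k=max(cv2.findContours(m,0,2)[0],key=cv2.contourArea)
    B=np.array([ray(c,b,.06)[:2] for b in cv2.boxPoints(cv2.minAreaRect(k))]);x=np.sort((B-O)@ax);print((B.mean(0)-O)@ax,(B.mean(0)-O)@ay,x)
    # brightness profile along the rail centre line at z=.05
    K,V=c["camera_matrix"],c["view"]
    r=[]
    for X in np.arange(.170,.216,.003):
        vals=[]
        for Y in np.arange(-.03,.031,.005):
            p=V@[*(O+X*ax+Y*ay),.05,1]; u=K@(p[:3]*[1,-1,-1]);vals.append(cv2.getRectSubPix(im,(1,1),(u[0]/u[2],u[1]/u[2])).mean())
        r.append(int(np.mean(vals)))
    print(r)
```

```text
0.031679401960309994 0.0004690078627134801 [-0.0819 -0.0797  0.1441  0.1441]
[159, 158, 160, 164, 166, 166, 163, 154, 154, 162, 165, 157, 132, 96, 80, 78]
0.07900823970484755 0.0005943906009639385 [-0.0351 -0.0333  0.192   0.1924]
[241, 241, 241, 242, 241, 236, 225, 208, 179, 165, 163, 157, 131, 96, 80, 78]
```

Row moved 47 mm and stalled firmly at 16 N (sliding force was about 4.5 N), and its edge agrees with the stop seam, so it is home. Next I'll plan the gate move, keeping the tool face flat on the bar throughout.

```bash
cat > g.py <<'E'
from h import *
def pose(th,d,r=80):
    u=np.array([-np.cos(th),np.sin(th)]);n=np.array([np.sin(th),np.cos(th)])
    f=(np.array([-44,-57.5])+r*u-d*n)/1000
    return O+f[0]*ax+f[1]*ay, np.pi/2-th
E
python3 - <<'E'
from g import *
th0=-.414
p0=np.array([.5132,.099]);p,t=pose(th0,38);print("approach",(p-p0)*100,"turn",t)
q,_=pose(th0,17);print("to bar",(q-p)*100)
ths=np.linspace(th0,1.571,21)
for a,b in zip(ths,ths[1:]):
    print(round(b,3),(pose(b,16)[0]-pose(a,16)[0])*100)
E
```

```text
approach [-11.9497   3.9265] turn 1.9847963267948965
to bar [2.065  0.3817]
-0.315 [0.7656 0.2627]
-0.216 [0.7878 0.1856]
-0.116 [0.8023 0.1066]
-0.017 [0.809  0.0266]
0.082 [ 0.8076 -0.0537]
0.181 [ 0.7983 -0.1335]
0.281 [ 0.7812 -0.2119]
0.38 [ 0.7563 -0.2883]
0.479 [ 0.724  -0.3618]
0.578 [ 0.6846 -0.4318]
0.678 [ 0.6385 -0.4975]
0.777 [ 0.586  -0.5583]
0.876 [ 0.5278 -0.6136]
0.976 [ 0.4644 -0.6629]
1.075 [ 0.3964 -0.7057]
1.174 [ 0.3246 -0.7415]
1.273 [ 0.2495 -0.77  ]
1.372 [ 0.172  -0.7909]
1.472 [ 0.0928 -0.8041]
1.571 [ 0.0126 -0.8093]
```

>>> {"method": "drive_tool", "body": {"rows": [[[0,0,0],[0,0,4],0],[[0,0,0],[0,0,4],0],[[0,0,0],[0,0,0],0]]}}

```text
clock: 6.12
position: [0.5152, 0.0976, 0.1253]
ee_rot: [0.002, 0.783, 0.622, 0.003]
contact_force: [0.6, 0.1, 0.0]
width: -0.0001
gripper_force: 0.0
```

>>> {"method": "drive_tool", "body": {"rows": [[[0,0,0.165],[-1,0.33,0],0],[[0,0,0.165],[-1,0.33,0],0],[[0,0,0.165],[-1,0.33,0],0],[[0,0,0.165],[-1,0.33,0],0],[[0,0,0.165],[-1,0.33,0],0],[[0,0,0.165],[-1,0.33,0],0]]}}

```text
clock: 6.88
position: [0.4517, 0.1174, 0.1212]
ee_rot: [-0.001, 0.391, 0.921, -0.001]
contact_force: [0.2, -0.4, 0.2]
width: 0.0002
gripper_force: 0.0
```

>>> {"method": "drive_tool", "body": {"rows": [[[0,0,0.165],[-1,0.33,0],0],[[0,0,0.165],[-1,0.33,0],0],[[0,0,0.165],[-1,0.33,0],0],[[0,0,0.165],[-1,0.33,0],0],[[0,0,0.165],[-1,0.33,0],0],[[0,0,0.165],[-1,0.33,0],0],[[0,0,0],[0,0,0],0],[[0,0,0],[0,0,0],0]]}}

```text
clock: 7.88
position: [0.3932, 0.1374, 0.122]
ee_rot: [-0.0, -0.09, 0.996, -0.0]
contact_force: [-0.2, 0.4, 0.4]
width: -0.0002
gripper_force: 0.0
```

Run:
```python
from g import *
from rig import manip,eyes
s=manip.get_state();rep(s)
p,t=pose(-.414,38);print((p-s["position"][:2])*100)
cv2.imwrite("pics/w3.png",eyes.get_image("wrist")[:,:,::-1])
```

```text
t 7.875 p [0.3932 0.1374 0.122 ] rail -0.10101378697918455 -0.1247977811866097 tooly yaw err 1.9817332658337214 z [-0.0003 -0.0003 -1.    ] F [-0.1594  0.3771  0.3506] w -0.0002180920586916347 q [ 0.169   0.15    2.0093 -0.0003  0.9827 -1.5814]
[0.0533 0.0842]
```

View pics/w3.png

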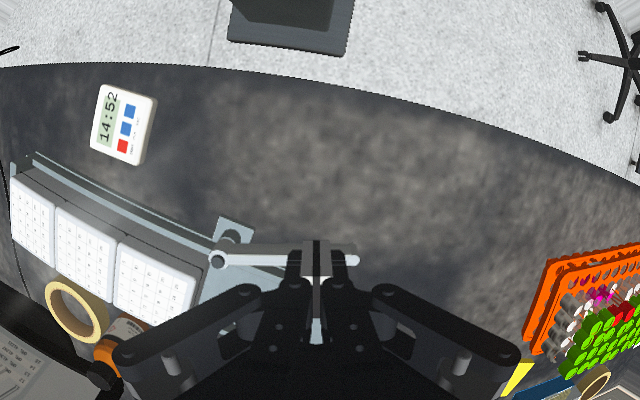

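The wrist view shows the bar horizontal at row 258, from the pivot at (218,258) to the tip at (355,260), parallel to the finger face. The fingers at column 316 are about three quarters of the way out along it. I'll lower beside the bar and touch it.

>>> {"method": "drive_tool", "body": {"rows": [[[0,0,0],[0,0,-3],0],[[0,0,0],[0,0,-3],0],[[0,0,0],[0,0,-1.2],0],[[0,0,0],[0.8,0.15,0],0],[[0,0,0],[0.8,0.15,0],0],[[0,0,0],[0.55,0.16,0],0],[[0,0,0],[0,0,0],0]]}}

```text
clock: 8.8
position: [0.4157, 0.1426, 0.0509]
ee_rot: [0.001, -0.091, 0.996, 0.0]
contact_force: [0.1, 0.0, -0.1]
width: -0.0
gripper_force: 0.0
```

>>> {"method": "drive_tool", "body": {"rows": [[[0,0,-0.1],[0.77,0.26,0],0],[[0,0,-0.1],[0.79,0.19,0],0],[[0,0,-0.1],[0.8,0.11,0],0],[[0,0,-0.1],[0.81,0.03,0],0]]}}

```text
clock: 9.3
position: [0.4459, 0.1484, 0.0505]
ee_rot: [-0.0, 0.11, 0.994, 0.0]
contact_force: [-1.1, -0.1, 0.4]
width: 0.0003
gripper_force: 0.3
```

Run:
```python
from g import *
from rig import manip,eyes
s=manip.get_state();rep(s)
for th in(-.05,-.017,.02):
  p,t=pose(th,16);print(th,t,(p-s["position"][:2])*100)
cv2.imwrite("pics/w4.png",eyes.get_image("wrist")[:,:,::-1])
```

```text
t 9.3 p [0.4459 0.1484 0.0505] rail -0.1237354374963829 -0.07599759397503075 tooly yaw err 1.581003799428073 z [-0.0007  0.0001 -1.    ] F [-1.0761 -0.1374  0.3876] w 0.0003361605881283162 q [ 0.1728  0.3189  2.0001  0.0003  0.8233 -1.1772]
-0.05 1.6207963267948966 [-0.1587 -0.0279]
-0.017 1.5877963267948965 [ 0.1105 -0.028 ]
0.02 1.5507963267948965 [ 0.4122 -0.0386]
```

View pics/w4.png

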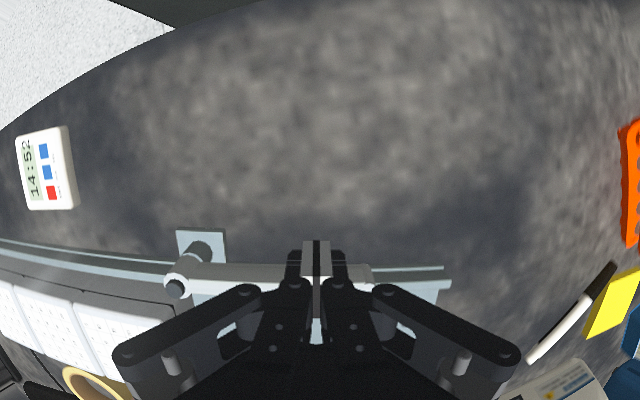

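The bar at row 275 now lies alongside the rail and moves with the finger face (about 1 N). I'll continue the arc.

>>> {"method": "drive_tool", "body": {"rows": [[[0,0,-0.1],[0.81,-0.05,0],0],[[0,0,-0.1],[0.8,-0.13,0],0],[[0,0,-0.1],[0.78,-0.21,0],0],[[0,0,-0.1],[0.76,-0.29,0],0],[[0,0,-0.1],[0.72,-0.36,0],0],[[0,0,-0.1],[0.68,-0.43,0],0]]}}

```text
clock: 10.1
position: [0.4911, 0.1335, 0.0504]
ee_rot: [-0.001, 0.398, 0.917, -0.0]
contact_force: [-0.9, -0.1, 0.4]
width: 0.0
gripper_force: 0.4
```

>>> {"method": "drive_tool", "body": {"rows": [[[0,0,-0.1],[0.64,-0.5,0],0],[[0,0,-0.1],[0.59,-0.56,0],0],[[0,0,-0.1],[0.53,-0.61,0],0],[[0,0,-0.1],[0.46,-0.66,0],0],[[0,0,-0.1],[0.4,-0.71,0],0]]}}

```text
clock: 10.72
position: [0.5173, 0.1032, 0.0504]
ee_rot: [-0.0, 0.613, 0.79, -0.0]
contact_force: [-0.1, 1.0, 0.7]
width: 0.0004
gripper_force: 0.4
```

Run:
```python
from g import *
from rig import manip,eyes
s=manip.get_state();rep(s)
for th in(1.0,1.05,1.1):
  p,t=pose(th,16);print(th,t,(p-s["position"][:2])*100)
```

```text
t 10.725 p [0.5173 0.1032 0.0504] rail -0.09613788111141912 0.003839149885957814 tooly yaw err 0.4822806446082546 z [-0.001   0.0003 -1.    ] F [-0.0802  0.9649  0.7333] w 0.00038449145793436506 q [ 0.0647  0.3879  1.8771  0.0005  0.8775 -0.1867]
1.0 0.5707963267948966 [-0.1553  0.504 ]
1.05 0.5207963267948965 [0.0445 0.1484]
1.1 0.47079632679489647 [ 0.2264 -0.2167]
```

>>> {"method": "drive_tool", "body": {"rows": [[[0,0,-0.1],[0.34,-0.74,0],0],[[0,0,-0.1],[0.26,-0.77,0],0],[[0,0,-0.1],[0.18,-0.79,0],0],[[0,0,-0.1],[0.09,-0.8,0],0]]}}

```text
clock: 11.22
position: [0.5261, 0.0722, 0.0504]
ee_rot: [-0.0, 0.758, 0.652, -0.0]
contact_force: [-0.4, 0.6, 0.1]
width: 0.0001
gripper_force: 0.4
```

>>> {"method": "drive_tool", "body": {"rows": [[[0,0,-0.04],[0.02,-0.4,0],0],[[0,0,-0.04],[0,-0.3,0],0]]}}

```text
clock: 11.48
position: [0.5268, 0.0665, 0.0505]
ee_rot: [-0.001, 0.784, 0.621, 0.001]
contact_force: [-0.4, 9.6, 0.1]
width: 0.0002
gripper_force: 4.9
```

Run:
```python
from g import *
from rig import manip,eyes
s=manip.get_state();rep(s)
p,t=pose(1.571,16);print(t,(p-s["position"][:2])*100)
```

```text
t 11.475 p [0.5268 0.0665 0.0505] rail -0.06264326915226932 0.021550563335686383 tooly yaw err 0.001351756944977689 z [ 0.0005  0.0032 -1.    ] F [-0.3923  9.5982  0.0817] w 0.00016460320211440836 q [-0.0076  0.3913  1.8706  0.0041  0.8793  0.2197]
-0.00020367320510339404 [ 0.0318 -0.2807]
```

>>> {"method": "drive_tool", "body": {"rows": [[[0,0,0],[-0.03,-0.12,0],0],[[0,0,0],[0,0,0],0]]}}

```text
clock: 11.72
position: [0.5268, 0.0666, 0.0505]
ee_rot: [-0.002, 0.783, 0.622, 0.002]
contact_force: [0.3, 8.8, 0.2]
width: -0.0001
gripper_force: 4.3
```

>>> {"method": "drive_tool", "body": {"rows": [[[0,0,0],[0.06,0.24,0],0],[[0,0,0],[0.2,0.8,0],0],[[0,0,0],[0.45,1.9,0],0],[[0,0,0],[0,0,5],0],[[0,0,0],[0,2,6],0],[[0,0,0],[0,5,5],0],[[0,0,0],[0,5,3],0],[[0,0,0],[0,5,0],0]]}}

```text
clock: 12.72
position: [0.5352, 0.2604, 0.2375]
ee_rot: [0.001, 0.783, 0.623, 0.004]
contact_force: [0.0, 0.3, 0.1]
width: -0.0005
gripper_force: 0.0
```

Run:
```python
from h import *
from rig import manip,eyes
rep(manip.get_state())
t=eyes.get_image("top")[:,:,::-1];s=eyes.get_image("side")[:,:,::-1]
f=lambda a:cv2.resize(a,None,fx=4,fy=4,interpolation=cv2.INTER_CUBIC)
cv2.imwrite("pics/t5r.png",t);cv2.imwrite("pics/t5.png",np.hstack([f(t[165:285,240:360]),f(s[140:260,245:325])]))
c=eyes.get_calibration("top")
im=t; m=(im.min(2)>200).astype('uint8'); m[:185]=0;m[242:]=0;m[:,:253]=0;m[:,352:]=0
k=max(cv2.findContours(cv2.morphologyEx(m,cv2.MORPH_CLOSE,np.ones((5,5))),0,2)[0],key=cv2.contourArea)
B=np.array([ray(c,b,.06)[:2] for b in cv2.boxPoints(cv2.minAreaRect(k))]);print(np.sort((B-O)@ax))
```

```text
t 12.725 p [0.5352 0.2604 0.2375] rail -0.25328779304703203 -0.014723188258376145 tooly yaw err 0.004434951255380515 z [ 0.0073  0.0024 -1.    ] F [0.0243 0.262  0.0816] w -0.0004876127494363313 q [ 0.336   0.3049  1.4749 -0.0001  1.3541  0.5628]
[-0.0462 -0.0462  0.1909  0.1937]
```

View pics/t5.png

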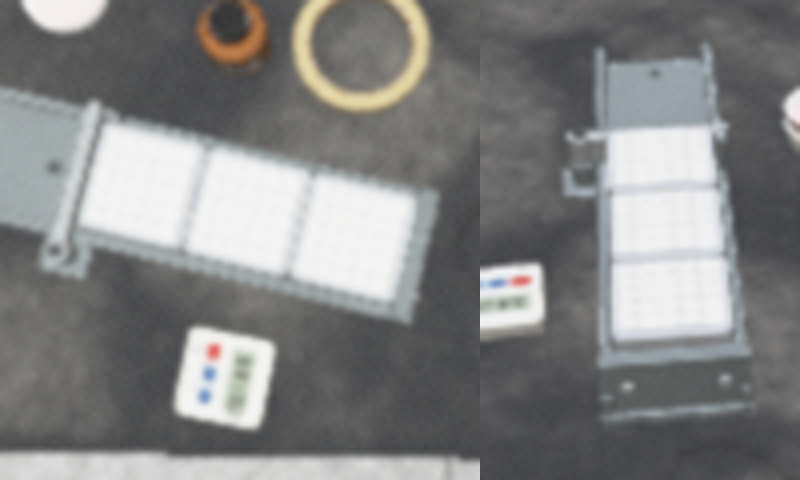

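The gate is square across the rail, from the pivot at (57,250) to the tip at (95,105). It sits just behind the row, which is still home and tight, and the bystanders in view have not moved.

```bash
python3 -c "
from rig import job
print(job.sign_off())"
```

```text
the job is handed in; nothing more can be done
None
```

The job is handed in at about 13 s of the 54 s allowed: the three boxes are tight against the end stop, the gate is closed square across the rail behind them, and the bottle, dishes, timer and tape roll were not touched.

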